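# Set and lock the end stop of a tilted drilling bed

## Task

On the tilted drilling bed, slide the end stop along its slot until it rests against the board. Then push its black screw-knob in to start the thread and turn it clockwise, about a quarter turn, until it comes to its end and stays in by itself. Let go of it and do not disturb the other things on the bench.

Things in the scene. Friction and masses are not known exactly. Their poses are not given: they have to be found in the camera images.
- jig: Tilted drilling bed, fixed to the bench: aluminium plate 320 mm (y) by 150 mm on a plywood frame 340 by 170 mm. Origin: centre of the frame's underside; z up. The plate slopes 26 degrees, rising towards the jig's +x; its upper face looks up and to -x. The face's middle is 78 mm above the origin, its low edge 45 mm, its high edge 111 mm. A dark slot runs along y.
- board_end (a point): Middle of the sawn end of the pine board (95 mm wide, 18 mm thick, 120 mm long) that lies fixed on the plate at the jig's +y end. The end faces the stop; this point is 9 mm above the plate. Axes as the jig's.
- stop (a joint): The end stop's place along the slot, m: dark steel block, 64 mm (up the slope) by 48 mm (y) by 18 mm high, sliding on the plate with about 2 N friction. 0 is farthest from the board; grows towards the jig's +y; at 0.120 the block rests against the board, its hard end.
- push (a joint): How far the knob's screw is pushed in, square to the plate, m. 0: out (a spring of 4 to 8 N); hard end 0.0143. With the stop not against the board (to 1.5 mm), or the knob turned past 0.2 rad unpushed, a lug on the screw blocks it after 2 mm. Else it pushes to 0.010 to 0.011; turning then draws it in to 0.012 or more, where it stays when let go.
- knob (a joint): The knob's turn, rad, growing clockwise as seen looking down on the knob; hard ends at -0.25 and 1.35. The screw can enter only below about 0.2 (it starts there). Pushed in, it catches the thread at about 0.3 and is fully in from 1.1. Turning an unpushed knob catches nothing.
- knob_grip (a point): Where to grip the knob: black bar 44 mm long, 13 mm thick, 29 mm high on a flange 36 mm wide, 3 mm thick, in the middle of the stop. Point on the knob's axis, 8 mm below the bar's top, 20 mm above the flange's top; 56 mm above the plate when out. z points out along the axis (square to the plate), x along the bar, y across it.
- paint_can: Bystander: small closed can, 76 mm wide, 100 mm high, beside the bed's -y end. Origin at the centre of its underside.
- screwdriver: Bystander: screwdriver lying behind the bed, along its own x.
- tape: Bystander: grey box-shaped tape measure, 65 by 36 by 60 mm, behind the bed. Origin at the centre of its underside.

How it is judged (in metres and radians):
On the way:
1. the end stop has been slid against the board (within 2 mm) (value of joint stop above 0.118 m), for 0.1 s.
At the end, for the whole second after the job is handed in: The end stop is within 2 mm of the board (joint stop above 0.118), the screw is held in the thread (push above 0.0112) and the knob is turned beyond 1.05 rad, at rest (slower than 0.05 rad/s) with nothing holding it (value of joint stop above 0.118 m and value of joint push above 0.0112 m and value of joint knob above 1.05 rad and velocity of joint knob between -0.05 and 0.05 rad/s); the robot touches nothing.
It fails at once if a bystander (can, screwdriver or tape measure) is moved by more than 30 mm (distance of any of paint_can, screwdriver, tape from where it was at the start of the episode above 0.03 m).
It also fails if it takes over 35 s, if anything falls off the work surface, if the arm or the gripper's body presses on something with over 40 N, if the wrist force passes 120 N, or if a joint passes its speed limit or range.

## Robot

A 6-joint arm with a two-finger parallel gripper is mounted at the origin on the work surface. World frame = base frame: x ahead of the robot, y to its left, z up, the work surface at z = 0. Lengths are in m, angles in degrees, forces in N, time in s.
With the tool pointing down it reaches from about 0.4 to 0.825 m from the base axis. Payload 7 kg.
Tool frame: the origin (TCP) lies at the centre of the arm's flange, where the gripper is bolted on; the fingertips stand 178 mm ahead of it and the grasp point (between the pads) lies 159 mm ahead of it; z points along the fingers, y is the line along which they close (so a half turn about z gives the same grasp; the last joint's range is limited). The gripper opens to 88 mm and grips with 3 to 60 N. Pads are 19 mm wide; open, the fingers measure 130 mm over their backs; the gripper's body (78 mm by 193 mm) begins 47 mm behind the grasp point.
Start: joints at [83.715, 20.546, 0.682, 0, -70.136, -16.507], TCP at [0.261, 0.622, 0.405] pointing down, gripper open.
Joint ranges: [-176.03, 176.03], [-82.01, 121.73], [-58.28, 71.71], [-173.87, 95.51], [-174.79, -0.11], [-173.66, 173.66]. Speed limits (degrees/s): [136.94, 136.94, 172.46, 180, 180, 180].

## Interface

Orientations are given as [roll, pitch, yaw] about the fixed x, y, z axes, in that order (R = Rz(yaw) Ry(pitch) Rx(roll)).
In Python, from plant import telemetry, snapshot, workorder, nets gives the robot as it stands.
- The arm moves only by the shell command python3 -m creep 'ROWS'. ROWS is JSON, a list that holds one entry, the list of rows, each a list of 5 numbers: the shift along the tool's x, y, z normalised to -1 to 1, where 1 is 0.2 m, then the turn about the tool's z normalised to -1 to 1, where 1 is pi/2 rad, then the opening, from 0 (shut) to 1 (fully open). In form: [[[x, y, z, spin, hand], ...]]. A call has 1 to 8 rows; each row shifts and turns the commanded pose from where the row before left it, along the tool's axes as they then stand; what a row does not reach is not made up. A row lasts 1/12 s, in which the tool goes at most 41.7 mm and 7.16 degrees, less where a joint would pass 70% of its speed; a pose out of reach is approached as far as the arm can. A call with a number of a shift or a turn outside -1 to 1 is refused whole. A call with a gripper value outside its range is refused whole. The fingers move at their own pace and stop on an object; the grip force is fixed at half the most. Time passes only in rows, so rows that do not move let the fingers close. It gives the time, the measured TCP pose, the force, the opening and the grip force at its end, in the units of the state.
- telemetry.get_obs(): the state, without advancing time (a new reading comes with each control period).
- snapshot(name): name is "side" or "top" or "wrist"; returns a dict with "frame" (384x512x3 uint8, red, green, blue), "fx", "fy", "cx", "cy" (pixels), "rvec" (rotation vector, rad) and "tvec" (3), from world to camera coordinates, as OpenCV has them; the wrist camera has in their place "mount" (4x4, takes a point from camera to tool coordinates, whose origin is the TCP and whose axes are the flange's). Camera axes: x right, y down, z forward; pixel columns grow to the right and rows downward; lengths in m; the calibration is good to about 2 mm. A picture is of the moment at which its call begins: read the wrist's pose just before it. There is no depth.
- workorder.close_job(): hands the job in; it is judged then, once.
Trained networks look in a picture, given as the dict that the camera call returned (one of the last four; its "shot" number tells which), for a name from the list of things; names that differ only in an ending like _2 or _b are one class to them, and where a whole thing is asked for, a point or a joint stands for the part that bears it (a point fixed in the world has none). Each returns a list of dicts, best first, with "confidence" (0 to 1); they miss things now and then, are a little off and sometimes report something else, mostly with a low value. They report only what shows in the picture. A call takes as long as a camera call.
- nets.find_in(picture, query): "uv" ([column, row] in pixels, amid what is visible of it).
- nets.masks_of(picture, query): "region" (384x512 bool, what is visible of it) and "uv" ([column, row] in pixels, amid what is visible of it).
- nets.landmark_of(picture, query): "uv" ([column, row] in pixels: a listed point, or the origin of a listed thing).
The state is a dict: "clock": time; "joint_pos": joint angles; "qvel": joint speeds; "tau": joint torques, N m; "tool_pos": TCP position; "orientation": TCP orientation; "force": force on the tool from outside, world axes, zero at the start; "moment": the same for the moment, N m; "opening": finger opening in m; "gripper_force": force on a finger pad.
Only numpy, scipy, OpenCV 4.12 (cv2) and the standard library are available. Lean on these libraries where they do the work, as an engineer would, in place of code of your own. Each camera call takes 0.05 s, during which the arm holds its last target. There are 200 camera calls.

## Working session

There is one attempt and no reset: what is moved stays moved. The work goes in short steps, Python scripts to look and compute and a shell command to move; the robot and the scene stay as the last step left them, time stands still between calls to the robot, and variables do not carry over. Pictures are saved under pics/ and viewed, at most 10 in all, crops included, and the job is handed in when it is done.

```bash
mkdir -p pics; ls; cat > h.py <<'E'
import numpy as np, cv2
from scipy.spatial.transform import Rotation as R
from plant import telemetry, snapshot, workorder, nets
def cam(p, obs):
    K=np.array([[p['fx'],0,p['cx']],[0,p['fy'],p['cy']],[0,0,1.]])
    if 'mount' in p:
        T=np.eye(4); T[:3,:3]=R.from_euler('xyz',obs['orientation'],degrees=True).as_matrix(); T[:3,3]=obs['tool_pos']
        M=np.linalg.inv(T@np.array(p['mount'])); return K@M[:3]
    Rm=cv2.Rodrigues(np.array(p['rvec'],float))[0]
    return K@np.hstack([Rm,np.array(p['tvec'],float).reshape(3,1)])
def look(names, queries, save=None):
    out={}
    for n in names:
        o=telemetry.get_obs(); p=snapshot(n); P=cam(p,o)
        if save: cv2.imwrite(f'pics/{save}_{n}.png',p['frame'][:,:,::-1])
        for q in queries:
            for d in nets.landmark_of(p,q)[:1]:
                out.setdefault(q,[]).append((n,np.array(d['uv']),round(d['confidence'],2),P))
    return out
def tri(v):
    A=[]
    for n,uv,c,P in v: A+= [uv[0]*P[2]-P[0], uv[1]*P[2]-P[1]]
    X=np.linalg.svd(np.array(A))[2][-1]; X=X[:3]/X[3]
    e=[round(float(np.linalg.norm((P@np.r_[X,1])[:2]/(P@np.r_[X,1])[2]-uv)),1) for n,uv,c,P in v]
    return X,e
E
python3 - <<'E'
from h import *
np.set_printoptions(precision=4,suppress=True)
print(telemetry.get_obs())
o=look(['side','top','wrist'],['jig','board_end','stop','knob_grip','paint_can','screwdriver','tape'],'a')
for q,v in o.items():
    print(q,[(n,uv.round(1),c) for n,uv,c,P in v], tri(v) if len(v)>1 else '')
ims=[cv2.imread(f'pics/a_{n}.png') for n in ('side','top')]
E
```

```text
pics
{'clock': 0.0, 'joint_pos': array([ 83.7169,  20.5911,   0.6349,  -0.0217, -70.137 , -16.5081]), 'qvel': array([ 0.0873, -0.0321,  0.0745,  0.0345,  0.0075,  0.0556]), 'tau': array([  0.0008, -58.2726,  29.3052,   6.9976,   0.0068,  -0.0001]), 'tool_pos': array([0.2614, 0.6221, 0.4037]), 'orientation': array([179.9048,  -0.007 , -22.7986]), 'force': array([-0.07  ,  0.4179, -0.4471]), 'moment': array([0.0411, 0.0166, 0.0054]), 'gripper_force': 0.0, 'opening': 0.08753359671268464}Traceback (most recent call last):
  File "<stdin>", line 4, in <module>
  File "h.py", line 17, in look
    for d in nets.landmark_of(p,q)[:1]:
             ~~~~~~~~~~~~~~~~^^^^^
ValueError: it knows: board_end, jig, knob_grip, paint_can, screwdriver, tape
```

```bash
python3 - <<'E'
from h import *
np.set_printoptions(precision=4,suppress=True)
o=look(['side','top','wrist'],['jig','board_end','knob_grip','paint_can','screwdriver','tape'],'a')
for q,v in o.items():
    print(q,[(n,uv.round(1),c) for n,uv,c,P in v], tri(v) if len(v)>1 else '')
E
```

```text
jig [('side', array([236.9, 256.2]), 0.89), ('top', array([200.7, 198.3]), 0.94)] (array([ 0.6429,  0.0881, -0.0017]), [1.0, 0.7])
knob_grip [('side', array([246.4, 221.6]), 0.83), ('top', array([193.3, 202.3]), 0.76)] (array([0.6207, 0.0847, 0.1343]), [1.5, 1.1])
paint_can [('side', array([283.8, 188.4]), 0.92), ('top', array([320.9, 193.8]), 0.87)] (array([ 0.6608, -0.1935,  0.0017]), [1.3, 1.1])
screwdriver [('side', array([181.1, 265.1]), 0.57), ('top', array([155.8, 150.4]), 0.87)] (array([0.746 , 0.1924, 0.0129]), [3.4, 2.3])
tape [('side', array([204.2, 223.1]), 0.75), ('top', array([219.4, 143.6]), 0.63)] (array([0.7727, 0.0472, 0.0095]), [1.2, 0.9])
board_end [('top', array([165.3, 209. ]), 0.65)]
```

View pics/a_side.png

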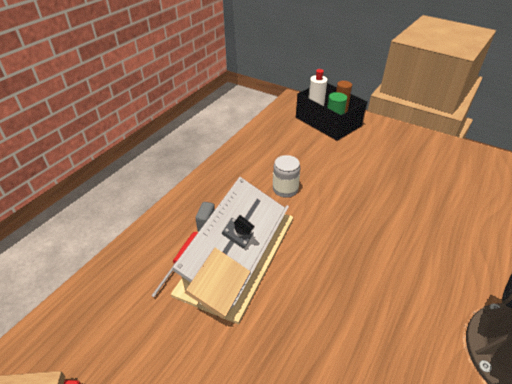

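View pics/a_top.png

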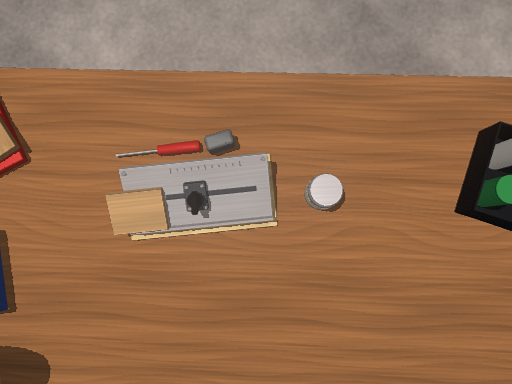

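The bed lies left to right in the top view, with the pine board at (138,212), the stop at (195,197) and the can at (325,191). The side view agrees: stop at (240,230), board at (218,280). Next I'll bring the wrist camera over the stop.

```bash
cat >> h.py <<'E'
def need(target, yaw=None):
    o=telemetry.get_obs(); Rm=R.from_euler('xyz',o['orientation'],degrees=True).as_matrix()
    d=Rm.T@(np.array(target)-o['tool_pos']); 
    print('units xyz',(d/0.2).round(3),'spin',None if yaw is None else round(-(((yaw-o['orientation'][2])+90)%180-90)/90,3),'dist',np.linalg.norm(d).round(3))
E
python3 - <<'E'
from h import *
print(np.array(snapshot('wrist')['mount']).round(3)); need([0.57,0.10,0.40],5)
E
```

```text
[[ 0.    -0.96  -0.281  0.076]
 [ 1.     0.    -0.    -0.001]
 [ 0.    -0.281  0.96   0.019]
 [ 0.     0.     0.     1.   ]]
units xyz [2.434 1.81  0.023] spin -0.309 dist 0.607
```

```bash
python3 -m creep '[[[0.152,0.113,0,0,1],[0.152,0.113,0,0,1],[0.152,0.113,0,0,1],[0.152,0.113,0,0,1],[0.152,0.113,0,0,1],[0.152,0.113,0,0,1],[0.152,0.113,0,0,1],[0.152,0.113,0,0,1]]]'
python3 -m creep '[[[0.152,0.113,0,0,1],[0.152,0.113,0,0,1],[0.152,0.113,0,0,1],[0.152,0.113,0,0,1],[0.152,0.113,0,0,1],[0.152,0.113,0,0,1],[0.152,0.113,0,0,1],[0.152,0.113,0,0,1]]]'
python3 -m creep '[[[0,0,0,-0.077,1],[0,0,0,-0.077,1],[0,0,0,-0.077,1],[0,0,0,-0.077,1],[0,0,0,0,1]]]'
python3 - <<'E'
from h import *
np.set_printoptions(precision=4,suppress=True)
o=look(['side','top','wrist'],['jig','board_end','knob_grip'],'b')
for q,v in o.items():
    print(q,[(n,uv.round(1),c) for n,uv,c,P in v], tri(v) if len(v)>1 else '')
need([0.5,0.02,0.4])
E
```

```text
clock: 1.92
tool_pos: [0.4162, 0.3596, 0.405]
orientation: [-180.0, -0.0, -22.8]
force: [0.4, 0.2, 0.8]
opening: 0.0875
gripper_force: 0.0
clock: 2.58
tool_pos: [0.5704, 0.0987, 0.405]
orientation: [-180.0, -0.0, -22.8]
force: [-0.3, 1.1, -0.3]
opening: 0.0874
gripper_force: 0.0
clock: 3.0
tool_pos: [0.5699, 0.1002, 0.4047]
orientation: [-180.0, -0.0, 5.2]
force: [0.1, -0.4, 0.2]
opening: 0.0877
gripper_force: 0.0
jig [('side', array([237.4, 254.5]), 0.72), ('top', array([200.2, 196.3]), 0.91), ('wrist', array([282.1, 104.1]), 0.9)] (array([0.6444, 0.0875, 0.0047]), [0.2, 0.5, 2.4])
board_end [('side', array([231.4, 262.4]), 0.87), ('top', array([164.5, 209.8]), 0.74), ('wrist', array([206.5, 132.1]), 0.83)] (array([0.6092, 0.1587, 0.0752]), [0.5, 1.0, 4.3])
knob_grip [('side', array([243.2, 221.7]), 0.71), ('top', array([192.4, 201.6]), 0.69), ('wrist', array([290.8, 131.2]), 0.57)] (array([0.6236, 0.0869, 0.1345]), [0.3, 0.4, 3.4])
units xyz [-0.382  0.371  0.023] spin None dist 0.107
```

View pics/b_wrist.png

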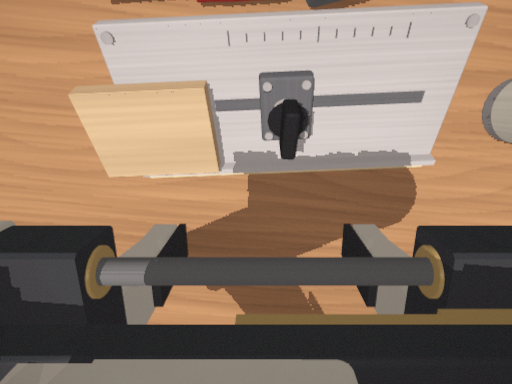

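The wrist view shows the knob bar at (290,130), lying along the slope, and the board end at column 213. The two upper plate screws at (107,38) and (473,20) give the jig's yaw.

```bash
cat >> h.py <<'E'
def onz(P,uv,z):
    A=np.array([uv[0]*P[2]-P[0],uv[1]*P[2]-P[1]]); return np.r_[np.linalg.solve(A[:,:2],-(A[:,3]+A[:,2]*z)),z]
E
python3 - <<'E'
from h import *
o=telemetry.get_obs(); P=cam(snapshot('wrist'),o)
a,b=onz(P,(107,38),.108),onz(P,(473,20),.108); d=a-b
print(a,b,np.degrees(np.arctan2(-d[0],d[1])), 'slot')
P=cam(snapshot('top'),o)
a,b=onz(P,(124,172),.108),onz(P,(263,158),.108); d=a-b; print(a,b,np.degrees(np.arctan2(-d[0],d[1])))
print(o['joint_pos']); need([.575,.085,.375],6)
E
```

```text
[0.6829491  0.24173652 0.108     ] [ 0.72194828 -0.05630569  0.108     ] 7.454866481566188 slot
[0.68587239 0.24056149 0.108     ] [ 0.72265639 -0.05649316  0.108     ] 7.058949931071648
[ 2.93609447e+01  1.15274838e+01 -1.18102299e+01  3.08973553e-03
 -6.66626908e+01  6.55456907e+01]
units xyz [0.019 0.079 0.148] spin -0.012 dist 0.034
```

```bash
python3 -m creep '[[[0.02,0.08,0.15,-0.022,1],[0,0,0,0,1],[0,0,0,0,1]]]'
python3 - <<'E'
from h import *
np.set_printoptions(precision=4,suppress=True)
acc={}
for k in range(2):
  o=look(['side','top','wrist'],['jig','board_end','knob_grip'],'c')
  for q,v in o.items(): acc.setdefault(q,[]).extend(v)
for q,v in acc.items():
    print(q,[(n,uv.round(1),c) for n,uv,c,P in v], *tri(v))
E
```

```text
clock: 3.95
tool_pos: [0.5749, 0.0844, 0.3734]
orientation: [179.9, 0.2, 6.8]
force: [-0.3, -0.1, -0.2]
opening: 0.0875
gripper_force: 0.0
jig [('side', array([239.1, 254.9]), 0.59), ('top', array([198.5, 197.4]), 0.63), ('side', array([238. , 253.5]), 0.81), ('top', array([200. , 196.4]), 0.62), ('wrist', array([271., 108.]), 0.84)] [0.6426 0.0886 0.0083] [1.6, 1.2, 0.6, 1.1, 1.9]
board_end [('side', array([231., 265.]), 0.62), ('wrist', array([192.6, 138.5]), 0.72), ('side', array([229.4, 262.6]), 0.58), ('wrist', array([188.1, 138.1]), 0.98)] [0.6105 0.1604 0.0718] [1.3, 4.5, 2.0, 2.6]
knob_grip [('side', array([242.6, 224.4]), 0.73), ('top', array([190.6, 204.7]), 0.55), ('wrist', array([275. , 143.8]), 0.66), ('side', array([242.9, 220.9]), 0.58), ('top', array([192.1, 203. ]), 0.7), ('wrist', array([273.5, 142.9]), 0.85)] [0.6209 0.0888 0.1343] [2.3, 2.0, 6.9, 1.9, 0.3, 5.9]
```

View pics/c_wrist.png

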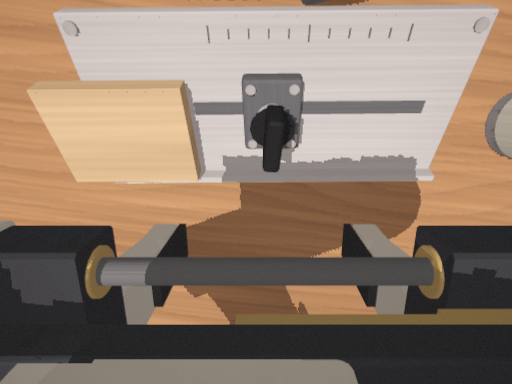

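```bash
python3 - <<'E'
from h import *
np.set_printoptions(precision=4,suppress=True)
o=telemetry.get_obs(); P=cam(snapshot('wrist'),o)
pr=lambda X:(P@np.r_[X,1])[:2]/(P@np.r_[X,1])[2]
for X in ([.6183,.0885,.1283],[.6209,.0888,.1343],[.6105,.1604,.0718]): print(pr(np.array(X)))
yaw=np.radians(7.2); Rz=R.from_euler('z',7.2,degrees=True).as_matrix(); Ry=R.from_euler('y',-26,degrees=True).as_matrix(); Rj=Rz@Ry
g=np.array([.6183,.0885,.1283])
for c in ([-.022,0,.008],[.022,0,.008],[0,0,.008],[-.032,-.024,-.038],[.032,.024,-.038],[.032,-.024,-.038],[-.032,.024,-.038]): print(c,pr(g+Rj@np.array(c)))
# plate points from wrist picture with plate plane
n=Rj[:,2]; p0=np.array([.6426,.0886,.078])
def onpl(uv,h):
    A=np.vstack([uv[0]*P[2,:3]-P[0,:3],uv[1]*P[2,:3]-P[1,:3],n]); return np.linalg.solve(A,[-(uv[0]*P[2,3]-P[0,3]),-(uv[1]*P[2,3]-P[1,3]),n@p0+h])
for nm,uv,h in (('slotL',(196,108),0),('slotR',(424,107),0),('brd top edge',(182,83),.018),('brd low',(199,180),.018),('blk',(243,75),.018),('blk',(301,75),.018),('screwL',(70,28),0),('screwR',(481,25),0)):
    print(nm,(Rj.T@(onpl(uv,h)-p0)).round(4))
E
```

```text
[267.5305 145.3337]
[267.6424 142.9073]
[188.4242 135.5311]
[-0.022, 0, 0.008] [267.5634 174.9723]
[0.022, 0, 0.008] [267.721  124.8711]
[0, 0, 0.008] [267.6369 151.5952]
[-0.032, -0.024, -0.038] [293.5153 150.911 ]
[0.032, 0.024, -0.038] [235.8192  82.432 ]
[0.032, -0.024, -0.038] [298.4934  82.0921]
[-0.032, 0.024, -0.038] [240.58   151.1752]
slotL [ 0.002   0.0651 -0.    ]
slotR [ 0.0018 -0.1345  0.    ]
brd top edge [0.0322 0.0682 0.018 ]
brd low [-0.0656  0.0697  0.018 ]
blk [0.0382 0.0211 0.018 ]
blk [ 0.0379 -0.0225  0.018 ]
screwL [0.0665 0.1477 0.    ]
screwR [ 0.0669 -0.1537  0.    ]
```

Measured knob grip is about (0.622, 0.0855, 0.133), with about 45 mm between block and board. I'll grip slightly high so the vertical fingertips clear the tilted flange.

```bash
python3 -c "
from h import *
need([.622,.0855,.301],7.2)"
```

```text
units xyz [0.233 0.025 0.368] spin -0.003 dist 0.087
```

```bash
python3 -m creep '[[[0.117,0.013,0,-0.003,1],[0.116,0.012,0,0,1],[0,0,0.13,0,1],[0,0,0.13,0,1],[0,0,0.108,0,1],[0,0,0,0,1]]]'
python3 - <<'E'
from h import *
o=look(['wrist'],['knob_grip'],'d')
for q,v in o.items(): print(v[0][1:3])
E
python3 -m creep '[[[0,0,0,0,0],[0,0,0,0,0],[0,0,0,0,0],[0,0,0,0,0],[0,0,0,0,0],[0,0,0,0,0],[0,0,0,0,0],[0,0,0,0,0]]]'
```

```text
clock: 5.7
tool_pos: [0.6205, 0.0851, 0.2961]
orientation: [179.9, 0.4, 7.1]
force: [-0.9, 0.3, -1.0]
opening: 0.0876
gripper_force: 0.0
(array([267.6, 243. ]), 0.97)
clock: 6.47
tool_pos: [0.622, 0.0856, 0.3011]
orientation: [-180.0, -0.0, 7.2]
force: [-0.6, 0.1, 0.1]
opening: 0.0394
gripper_force: 0.0
```

View pics/d_wrist.png

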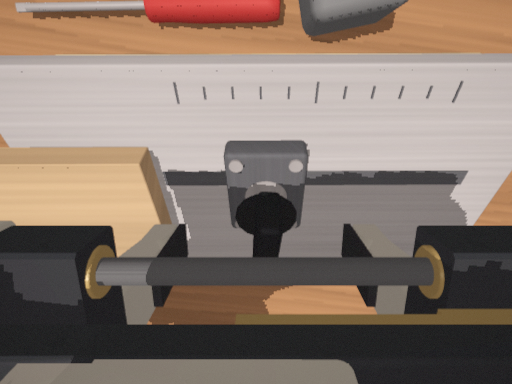

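```bash
python3 -m creep '[[[0,0,0,0,0],[0,0,0,0,0],[0,0,0,0,0],[0,0,0,0,0],[0,0,0,0,0],[0,0,0,0,0]]]'
python3 - <<'E'
from h import *
o=telemetry.get_obs(); p=snapshot('wrist');P=cam(p,o)
for X in ((0.622,.0855,.142),(0.622,.0855,.133),(.622,.0855,.117)):
    x=P@np.r_[X,1]; print(x[:2]/x[2])
print([d for d in nets.landmark_of(p,'knob_grip')[:2]])
E
```

```text
clock: 6.97
tool_pos: [0.622, 0.0855, 0.301]
orientation: [180.0, 0.0, 7.2]
force: [-0.4, -1.5, -0.1]
opening: 0.0129
gripper_force: 29.7
[265.83427423 254.66012059]
[265.75813969 246.5111183 ]
[265.64084822 233.95691401]
[{'uv': [267.3, 245.1], 'confidence': 0.67}]
```

Bar gripped (12.9 mm opening). Slide towards the board.

```bash
python3 -m creep '[[[0,-0.04,0,0,0],[0,-0.04,0,0,0],[0,-0.04,0,0,0],[0,-0.04,0,0,0],[0,-0.03,0,0,0],[0,0,0,0,0]]]'
python3 -m creep '[[[0,-0.01,0,0,0],[0,-0.01,0,0,0],[0,-0.01,0,0,0],[0,0,0,0,0]]]'
```

```text
clock: 7.57
tool_pos: [0.617, 0.125, 0.301]
orientation: [-180.0, 0.0, 7.3]
force: [-1.8, 1.8, 1.4]
opening: 0.013
gripper_force: 29.8
clock: 7.9
tool_pos: [0.6165, 0.1294, 0.3011]
orientation: [180.0, 0.0, 7.2]
force: [-1.8, -1.0, 0.9]
opening: 0.0129
gripper_force: 29.8
```

```bash
python3 -m creep '[[[0,-0.01,0,0,0],[0,-0.01,0,0,0],[0,0,0,0,0]]]'
```

```text
clock: 8.15
tool_pos: [0.6162, 0.1324, 0.3011]
orientation: [179.9, 0.0, 7.2]
force: [-0.0, -6.2, 1.0]
opening: 0.0129
gripper_force: 29.9
```

```bash
python3 -m creep '[[[0,-0.01,0,0,0],[0,0,0,0,0],[0,0,0,0,0]]]'
python3 - <<'E'
from h import *
cv2.imwrite('pics/e_wrist.png',snapshot('wrist')['frame'][:,:,::-1])
E
```

```text
clock: 8.4
tool_pos: [0.6161, 0.1333, 0.3011]
orientation: [179.8, 0.1, 7.1]
force: [2.3, -11.4, 0.9]
opening: 0.0129
gripper_force: 30.0
```

View pics/e_wrist.png

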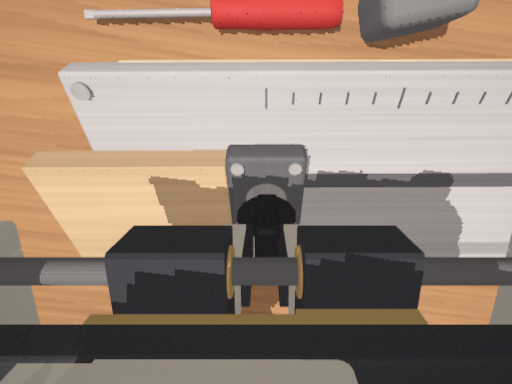

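The block edge (column 228) lies flush on the board and the reaction is 11 N: it has arrived. Now push along the tilted axis.

```bash
python3 -m creep '[[[0.006,0,0.012,0,0],[0.006,0,0.012,0,0],[0.006,0,0.012,0,0],[0,0,0,0,0]]]'
python3 -m creep '[[[0.006,0,0.012,0,0],[0.003,0,0.006,0,0],[0,0,0,0,0],[0,0,0,0,0]]]'
```

```text
clock: 8.78
tool_pos: [0.6197, 0.1337, 0.294]
orientation: [179.8, 0.1, 7.1]
force: [0.2, -12.5, 5.3]
opening: 0.0127
gripper_force: 30.0
clock: 9.12
tool_pos: [0.621, 0.1338, 0.2914]
orientation: [179.8, 0.1, 7.2]
force: [-3.0, -12.3, 10.1]
opening: 0.0127
gripper_force: 30.0
```

```bash
python3 -m creep '[[[0.003,0,0.006,0,0],[0,0,0,0,0],[0,0,0,0,0]]]'
```

```text
clock: 9.37
tool_pos: [0.6213, 0.1337, 0.291]
orientation: [179.8, 0.1, 7.2]
force: [-7.2, -12.2, 16.8]
opening: 0.0126
gripper_force: 30.0
```

```bash
python3 -m creep '[[[0,0,0,0.055,0],[0,0,0,0.055,0],[0,0,0,0.055,0],[0,0,0,0,0]]]'
python3 -m creep '[[[0,0,0,0.055,0],[0,0,0,0.055,0],[0,0,0,0.055,0],[0,0,0,0,0],[0,0,0,0,0]]]'
```

```text
clock: 9.7
tool_pos: [0.6215, 0.1342, 0.2908]
orientation: [179.8, 0.0, -8.0]
force: [-5.6, -11.0, 11.9]
opening: 0.0134
gripper_force: 30.7
clock: 10.12
tool_pos: [0.6217, 0.134, 0.2902]
orientation: [179.8, -0.0, -22.6]
force: [-3.2, -11.7, 9.4]
opening: 0.0147
gripper_force: 31.6
```

```bash
python3 -m creep '[[[0,0,0.003,0.055,0],[0,0,0,0.055,0],[0,0,0.003,0.055,0],[0,0,0,0,0]]]'
python3 -m creep '[[[0,0,0.003,0.055,0],[0,0,0,0.055,0],[0,0,0,0.055,0],[0,0,0,0,0],[0,0,0,0,0]]]'
python3 -c "
from h import *
o=telemetry.get_obs();print(o['moment'],o['joint_pos'])"
```

```text
clock: 10.45
tool_pos: [0.6218, 0.1339, 0.2889]
orientation: [179.8, -0.1, -37.7]
force: [-1.9, -13.2, 8.5]
opening: 0.0157
gripper_force: 31.9
clock: 10.87
tool_pos: [0.6217, 0.134, 0.288]
orientation: [179.9, -0.1, -52.3]
force: [-1.4, -12.6, 5.2]
opening: 0.0168
gripper_force: 31.5
[-4.17543642  0.26367429  0.15357025] [ 29.75450103  22.27589122 -13.0382544    0.16432238 -54.8039498
   7.87911177]
```

```bash
python3 -m creep '[[[0,0,0,0.055,0],[0,0,0,0.055,0],[0,0,0,0.055,0],[0,0,0,0.03,0],[0,0,0,0,0],[0,0,0,0,0]]]'
python3 -c "
from h import *
o=telemetry.get_obs();print(o['moment'])
cv2.imwrite('pics/f_wrist.png',snapshot('wrist')['frame'][:,:,::-1])"
```

```text
clock: 11.37
tool_pos: [0.6216, 0.1342, 0.2878]
orientation: [179.9, -0.1, -69.8]
force: [-3.2, -10.5, 5.5]
opening: 0.017
gripper_force: 31.3
[-3.64714225  0.59365518  0.1732003 ]
```

View pics/f_wrist.png

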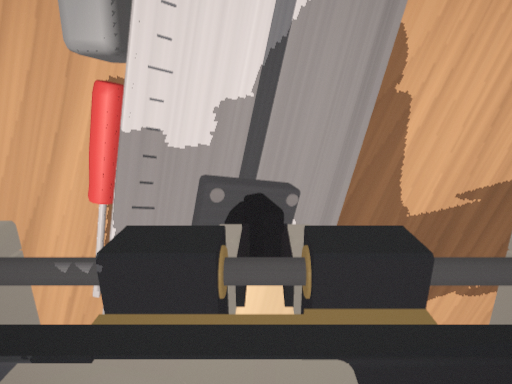

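```bash
python3 -m creep '[[[0,0,0,0.04,0],[0,0,0,0,0],[0,0,0,0,0]]]'
python3 -c "
from h import *
o=telemetry.get_obs();print(o['moment'])"
python3 -m creep '[[[0,0,0,0,0.4],[0,0,0,0,0.4],[0,0,0,0,0.4],[0,0,0,0,0.4],[0,0,0,0,0.4],[0,0,0,0,0.4]]]'
```

```text
clock: 11.67
tool_pos: [0.6215, 0.1343, 0.2878]
orientation: [179.9, -0.1, -73.4]
force: [-3.8, -10.8, 5.0]
opening: 0.0171
gripper_force: 30.9
[-3.43424795  0.75239444  0.30413907]
clock: 12.17
tool_pos: [0.6219, 0.1363, 0.2872]
orientation: [-180.0, 0.0, -73.4]
force: [0.0, -0.7, -0.1]
opening: 0.0348
gripper_force: 0.0
```

```bash
python3 -m creep '[[[0,0,-0.1,0,0.4],[0,0,-0.18,0,0.4],[0,0,-0.18,0,0.4],[-0.15,0,0,0,0.4],[-0.15,0,0,0,0.4],[0,0,0,0,0.4],[0,0,0,0,0.4]]]'
python3 - <<'E'
from h import *
p=snapshot('wrist'); f=p['frame'][:,:,::-1]
o=telemetry.get_obs(); P=cam(p,o)
Rj=R.from_euler('z',7.2,degrees=True).as_matrix()@R.from_euler('y',-26,degrees=True).as_matrix()
for push in (.0,.0125):
  g=np.array([.6155,.133,.133])-Rj[:,2]*push
  for th in (0,1.2):
    for s in (-.022,.022):
      x=P@np.r_[g+Rj@np.array([s*np.cos(th),-s*np.sin(th),.008]),1]; print(push,th,s,(x[:2]/x[2]).round(1))
cv2.imwrite('pics/g_wrist.png',f)
E
```

```text
clock: 12.75
tool_pos: [0.6042, 0.1949, 0.3794]
orientation: [-180.0, 0.0, -73.2]
force: [0.6, 0.1, 0.1]
opening: 0.0353
gripper_force: 0.0
0.0 0 -0.022 [305.1 123.7]
0.0 0 0.022 [251.1 116. ]
0.0 1.2 -0.022 [283.8 149.5]
0.0 1.2 0.022 [274.6  87.8]
0.0125 0 -0.022 [296.3 121.4]
0.0125 0 0.022 [244.  113.8]
0.0125 1.2 -0.022 [275.9 146.1]
0.0125 1.2 0.022 [266.5  87.1]
```

View pics/g_wrist.png

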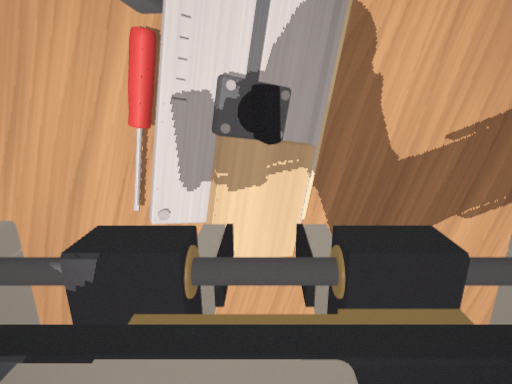

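The block is flush with the board at row 140. The knob is black on black, so I'll brighten a crop.

```bash
python3 - <<'E'
from h import *
f=cv2.imread('pics/g_wrist.png')[55:165,190:320].astype(float)
f=cv2.resize((255*(f/255)**0.4).astype(np.uint8),None,fx=4.5,fy=4.5,interpolation=cv2.INTER_CUBIC)
cv2.imwrite('pics/g_crop.png',f)
E
```

```text
(no output)
```

View pics/g_crop.png

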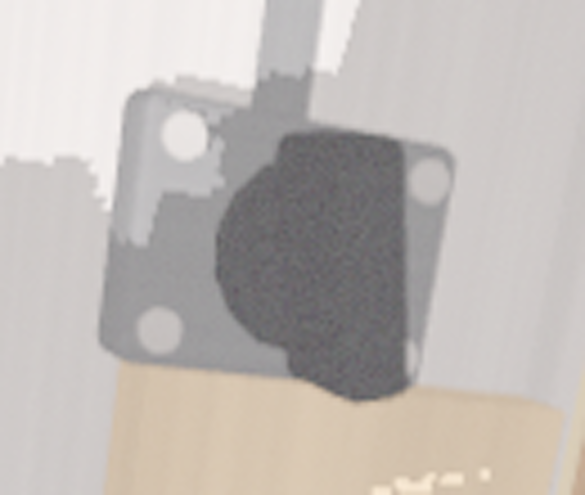

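The brightened crop shows the bar along the bed, from (266,85) to (267,142). That is a turn of about 1.3 rad, and the height matches the pushed-in prediction. The robot is clear, so I'll hand in.

```bash
python3 -c "
from plant import workorder
print(workorder.close_job())"
```

```text
the job is handed in; nothing more can be done
None
```

I handed the job in after about 13 s: the end stop rests against the board, the knob is pushed in and turned about 1.3 rad, and it stayed in when I let go (checked by wrist camera; no verdict was returned); nothing else was touched.

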